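# Build up the dose tower on the blue stand

## Task

Build the dose tower on the blue stand, one part at a time from the bottom up: the purple pot in the stand, the green pot on it, the yellow pot on that, and the white lid on top. Seat each part fully down and upright in the one below and let go of it before fetching the next. Leave the spare pink pot, the finished orange-and-grey tower, the two amber bottles and the vial standing where they are.

Things in the scene. Friction and masses are not known exactly. Their poses are not given: they have to be found in the camera images.
- purple_pot: Deep purple round pot, 54 mm wide, 40 mm high, on the counter, 30 to 65 g. Origin: centre of underside, z up. Height 0-10 mm: tapered foot, 30 to 41 mm wide; flat shoulder at 10 mm; straight 54 mm wall from 10 to 40 mm. Open top: recess 46 mm wide, 14 mm deep, for the next part's foot (2.5 mm play); its shoulder lands on the rim, its origin then 30 mm above this one's.
- green_pot: Mid green round pot, 54 mm wide, 40 mm high, on the counter, 30 to 65 g. Origin: centre of underside, z up. Height 0-10 mm: tapered foot, 30 to 41 mm wide; flat shoulder at 10 mm; straight 54 mm wall from 10 to 40 mm. Open top: recess 46 mm wide, 14 mm deep, for the next part's foot (2.5 mm play); its shoulder lands on the rim, its origin then 30 mm above this one's.
- yellow_pot: Yellow round pot, 54 mm wide, 40 mm high, on the counter, 30 to 65 g. Origin: centre of underside, z up. Height 0-10 mm: tapered foot, 30 to 41 mm wide; flat shoulder at 10 mm; straight 54 mm wall from 10 to 40 mm. Open top: recess 46 mm wide, 14 mm deep, for the next part's foot (2.5 mm play); its shoulder lands on the rim, its origin then 30 mm above this one's.
- lid: White round lid, 54 mm wide, 28 mm high, closed flat top, 25 to 50 g. Origin: centre of underside, z up. The same tapered foot as the pots from 0 to 10 mm (30 to 41 mm wide), then a straight 54 mm wall from 10 to 26 mm. At the start it stands foot down on a small square bamboo board (85 x 85 x 18 mm, fixed to the counter).
- stand: Blue stand fixed to the counter: round base 90 mm in diameter and 8 mm high at its edge, in its middle a 54 mm collar whose rim is 26 mm above the counter with a recess 46 mm across and 14 mm deep, open upwards. Origin at the centre of its underside, z up. A pot seated in it has its origin 16 mm above the stand's.
- finished_tower: Bystander, loose: another, finished dose tower, grey with an orange base (90 mm in diameter) and an orange top, 133 mm high, 54 mm in diameter above the base. Origin at the centre of its underside.
- pink_pot: Bystander, loose: a spare pink pot of the same shape as the others (54 mm in diameter, 40 mm high), not wanted in this tower. Origin at the centre of its underside.
- amber_bottle: Bystander, loose: dark amber bottle with white cap, 44 mm in diameter, 86 mm high. Origin at the centre of its underside.
- pump_bottle: Bystander, loose: dark amber bottle with a slim blue and white pump top, 48 mm in diameter, 115 mm high. Origin at the centre of its underside.
- vial: Bystander, loose: small clear glass vial with a blue cap, 32 mm in diameter, about 70 mm high. Origin at the centre of its underside.
Mind the look-alikes: they are no part of the job. What is shaped like the stand but red or turquoise is not meant.

How it is judged (in metres and radians):
On the way, in this order (a step that is already met when the one before it is completed fails the run):
1. purple pot seated in the blue stand and let go (horizontal distance between purple_pot and stand below 0.006 m and z of purple_pot in the frame of stand between 0.013 and 0.019 m and angle between purple_pot's own z axis and vertical below 0.08 rad and contact force between the fingers and purple_pot below 0.3 N), for 0.2 s.
2. green pot seated on the purple pot and let go (horizontal distance between green_pot and purple_pot below 0.006 m and z of green_pot in the frame of purple_pot between 0.027 and 0.033 m and angle between green_pot's own z axis and vertical below 0.08 rad and contact force between the fingers and green_pot below 0.3 N), for 0.2 s.
3. yellow pot seated on the green pot and let go (horizontal distance between yellow_pot and green_pot below 0.006 m and z of yellow_pot in the frame of green_pot between 0.027 and 0.033 m and angle between yellow_pot's own z axis and vertical below 0.08 rad and contact force between the fingers and yellow_pot below 0.3 N), for 0.2 s.
4. white lid seated on the yellow pot and let go (horizontal distance between lid and yellow_pot below 0.006 m and z of lid in the frame of yellow_pot between 0.027 and 0.033 m and angle between lid's own z axis and vertical below 0.08 rad and contact force between the fingers and lid below 0.3 N), for 0.2 s.
At the end, for the whole second after the job is handed in: Purple pot in the blue stand, green on purple, yellow on green, white lid on yellow: each centred on the one below within 6 mm, fully down (origin 16 mm above the stand's, then 30 mm above the next lower part's, within 3 mm), upright within 0.08 rad, released and at rest (under 0.02 m/s) (all of step 1 and all of step 2 and all of step 3 and all of step 4 and linear speed of each of purple_pot, green_pot, yellow_pot, lid below 0.02 m/s); the robot touches nothing.
It fails at once if finished tower shifted by more than 30 mm or tipped by more than 20 degrees (distance of finished_tower from where it was at the start of the episode above 0.03 m or angle between finished_tower's own z axis and vertical above 0.35 rad).
It fails at once if pink pot shifted by more than 30 mm or tipped by more than 20 degrees (distance of pink_pot from where it was at the start of the episode above 0.03 m or angle between pink_pot's own z axis and vertical above 0.35 rad).
It fails at once if amber bottle shifted by more than 30 mm or tipped by more than 20 degrees (distance of amber_bottle from where it was at the start of the episode above 0.03 m or angle between amber_bottle's own z axis and vertical above 0.35 rad).
It fails at once if pump bottle shifted by more than 30 mm or tipped by more than 20 degrees (distance of pump_bottle from where it was at the start of the episode above 0.03 m or angle between pump_bottle's own z axis and vertical above 0.35 rad).
It fails at once if vial shifted by more than 30 mm or tipped by more than 20 degrees (distance of vial from where it was at the start of the episode above 0.03 m or angle between vial's own z axis and vertical above 0.35 rad).
It also fails if it takes over 120 s, if anything falls off the work surface, if the arm or the gripper's body presses on something with over 40 N, if the wrist force passes 120 N, or if a joint passes its speed limit or range.

## Robot

A 7-joint arm with a two-finger parallel gripper is mounted at the origin on the work surface. World frame = base frame: x ahead of the robot, y to its left, z up, the work surface at z = 0. Lengths are in m, angles in degrees, forces in N, time in s.
With the tool pointing down it reaches from about 0.425 to 0.875 m from the base axis. Payload 4.7 kg.
Tool frame: the origin (TCP) lies between the finger pads; the fingertips stand 8 mm ahead of it and the grasp point (between the pads) lies 11 mm behind it (env.tip_extent is the distance from the TCP to the fingertips, in m); z points along the fingers, y is the line along which they close (so a half turn about z gives the same grasp; the last joint's range is limited). The gripper opens to 87 mm and grips with 3 to 60 N. Pads are 19 mm wide; open, the fingers measure 117 mm over their backs; the gripper's body (75 mm by 190 mm) begins 51 mm behind the grasp point.
Start: joints at [71.625, 18.392, -4.016, 83.108, 1.295, 78.541, -3.26], TCP at [0.214, -0.614, 0.231] pointing down, gripper open.
Joint ranges: [-163.93, 163.93], [-17.29, 119.83], [-79.2, 71.16], [3.27, 140.29], [-89.18, 269.18], [5.43, 117.66], [-154.24, 154.24]. Speed limits (degrees/s): [147.25, 147.25, 180, 180, 180, 180, 180].

## Interface

Orientations are given as [roll, pitch, yaw] about the fixed x, y, z axes, in that order (R = Rz(yaw) Ry(pitch) Rx(roll)).
In Python, from cell import sensors, vision, workorder, env gives the robot as it stands.
- The arm moves only by the tool drive_tool, never from a script. Its argument "moves" is a list of rows, each an object of numbers: "x", "y", "z": the shift along the tool's x, y, z in mm; "rx", "ry", "rz": the turn, a rotation vector about the tool's x, y, z in rad; "fingers": the closure, from -1 (fully open) to 1 (shut). In form: [{"x": .., "y": .., "z": .., "rx": .., "ry": .., "rz": .., "fingers": ..}, ...]. A call has 1 to 20 rows; each row is the pose to reach, as a shift and turn from the pose commanded when the call began, along the tool's axes at that moment; what a row does not reach only later rows make up. A row lasts 1/8 s, in which the tool goes at most 62.5 mm and 10.7 degrees, less where a joint would pass 70% of its speed; a pose out of reach is approached as far as the arm can. A call with a gripper value outside its range is refused whole. The fingers move at their own pace and stop on an object; "force" is the grip in N (left out, the last holds). Time passes only in rows, so rows that repeat a pose let the fingers close. It gives the time, the measured TCP pose, the force, the opening and the grip force at its end, in the units of the state.
- sensors.get_obs(): the state, without advancing time (a new reading comes with each control period).
- vision.read_camera(name): name is "side" or "top" or "wrist"; returns a dict with "image" (384x512x3 uint8, red, green, blue), "fx", "fy", "cx", "cy" (pixels), "R" (3x3) and "t" (3): a world point X has camera coordinates R X + t. Camera axes: x right, y down, z forward; pixel columns grow to the right and rows downward; lengths in m; the calibration is good to about 2 mm. The wrist camera is an equidistant fisheye: a pixel r from the principal point sees the ray r / f radians off the axis. A picture is of the moment at which its call begins. There is no depth.
- workorder.sign_off(): hands the job in; it is judged then, once.
The state is a dict: "time_s": time; "qpos": joint angles; "joint_velocities": joint speeds; "effort": joint torques, N m; "tool_pos": TCP position; "tool_rot": TCP orientation; "force": force on the tool from outside, world axes, zero at the start; "wrist_torque": the same for the moment, N m; "grip_width": finger opening in m; "grasp_force": force on a finger pad.
Only numpy, scipy, OpenCV 4.12 (cv2) and the standard library are available. Lean on these libraries where they do the work, as an engineer would, in place of code of your own. Each camera call takes 0.05 s, during which the arm holds its last target. There are 200 camera calls.

## Working session

There is one attempt and no reset: what is moved stays moved. The work goes in short steps, Python scripts to look and compute and a tool call to move; the robot and the scene stay as the last step left them, time stands still between calls to the robot, and variables do not carry over. Pictures are saved under pics/ and viewed, at most 14 in all, crops included, and the job is handed in when it is done.

Besides the shell and the picture viewer there is one more tool, called after ">>>" in YAML: its name, and indented under it one key for each argument. drive_tool: Moves the arm, as the interface text tells. Its arguments: {"type":"object","properties":{"moves":{"type":"array"},"force":{"type":"number"}},"required":["moves"]}

```bash
mkdir -p pics; ls
python3 - <<'E'
from cell import sensors, vision, env
import cv2,numpy as np
o=sensors.get_obs(); print({k:np.round(v,3) for k,v in o.items()}, env.tip_extent)
ims=[]
for n in ["side","top","wrist"]:
    c=vision.read_camera(n); cv2.imwrite(f"pics/{n}0.png",cv2.imread if 0 else c["image"][:,:,::-1])
    print(n,c["fx"],c["fy"],c["cx"],c["cy"],np.round(c["R"],4).tolist(),np.round(c["t"],4))
E
python3 - <<'E'
import cv2
for n in ["side","top"]:
    cv2.imwrite(f"pics/{n}0b.png",cv2.resize(cv2.imread(f"pics/{n}0.png"),(800,600),interpolation=cv2.INTER_CUBIC))
E
```

```text
pics
{'time_s': np.float64(0.0), 'qpos': array([71.625, 18.439, -4.016, 83.175,  1.295, 78.541, -3.26 ]), 'joint_velocities': array([ 0.024, -0.074,  0.023, -0.004, -0.055, -0.028, -0.066]), 'effort': array([ 0.0000e+00, -4.9129e+01, -4.0400e-01, -3.1253e+01, -6.4000e-02,
        4.4000e-02,  0.0000e+00]), 'tool_pos': array([ 0.213, -0.613,  0.229]), 'tool_rot': array([-1.7989e+02,  6.0000e-03,  1.9186e+01]), 'force': array([-0.083, -0.032,  0.344]), 'wrist_torque': array([ 0.05 ,  0.011, -0.012]), 'grasp_force': np.float64(0.0), 'grip_width': np.float64(0.087)} 0.008
side 429.03159721673927 429.03159721673927 257.44705355979414 190.96856129965195 [[-0.9977, -0.067, -0.0083], [-0.038, 0.6597, -0.7506], [0.0558, -0.7485, -0.6607]] [0.4981 0.0782 1.0444]
top 371.17596683819374 371.17596683819374 264.3838935627813 189.87515429525234 [[0.0114, -0.9999, 0.0048], [-0.9875, -0.012, -0.1573], [0.1574, -0.003, -0.9875]] [-0.0751  0.5014  1.1977]
wrist 297.3186396354542 297.3186396354542 257.7914773442136 187.49154585905617 [[0.3274, -0.9449, -0.0014], [-0.9128, -0.3167, 0.2578], [-0.2441, -0.0832, -0.9662]] [-0.65   -0.0303  0.3907]
```

View pics/side0b.png

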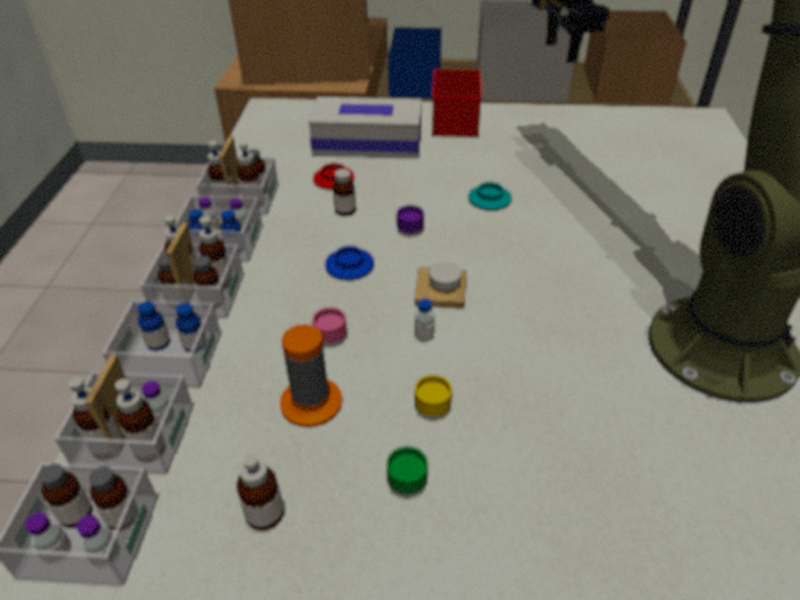

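View pics/top0b.png

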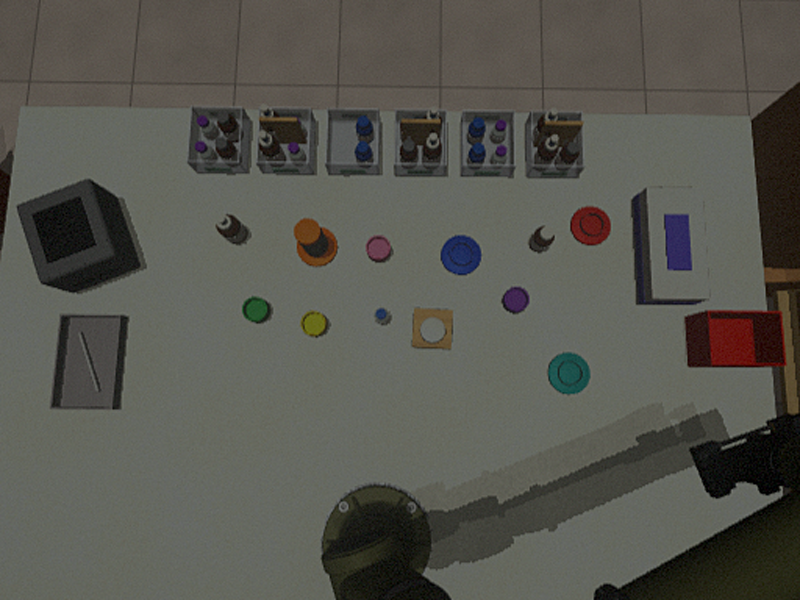

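The side view (800x600) shows the purple pot at (410,220), the blue stand (350,263), the lid on its board (445,277), yellow (433,396), green (407,470) and pink (330,325). The top view has purple (515,300), stand (461,255), lid (432,330), yellow (314,324), green (256,310). I'll fit silhouettes in both views.

```bash
cat > h.py <<'E'
import cv2,numpy as np
from scipy.optimize import least_squares
a=np.linspace(0,2*np.pi,48,endpoint=False)
def ring(d,z): return np.c_[d/2*np.cos(a),d/2*np.sin(a),0*a+z]/1000
POT=np.vstack([ring(30,0),ring(41,10),ring(54,10),ring(54,40)])
LID=np.vstack([ring(30,0),ring(41,10),ring(54,10),ring(54,26),ring(50,28)])
STAND=np.vstack([ring(90,0),ring(90,8),ring(54,26)])
def proj(c,X,wrist=False):
    P=X@c["R"].T+c["t"]
    if wrist:
        r=np.hypot(P[:,0],P[:,1]);th=np.arctan2(r,P[:,2]);k=th/np.maximum(r,1e-9)
        return np.c_[c["cx"]+c["fx"]*k*P[:,0],c["cy"]+c["fy"]*k*P[:,1]]
    return np.c_[c["cx"]+c["fx"]*P[:,0]/P[:,2],c["cy"]+c["fy"]*P[:,1]/P[:,2]]
def hullc(p):
    m=cv2.moments(cv2.convexHull(p.astype(np.float32)));return np.array([m["m10"],m["m01"]])/m["m00"],m["m00"]
def mask(img,seed,hue,s=60,dh=10,win=40,white=False):
    h=cv2.cvtColor(cv2.GaussianBlur(img,(3,3),0),cv2.COLOR_RGB2HSV).astype(int)
    if white:
        v=h[int(seed[1]),int(seed[0]),2]; m=(h[...,1]<s)
    else: m=(np.abs((h[...,0]-hue+90)%180-90)<dh)&(h[...,1]>s)&(h[...,2]>25)
    m=m.astype(np.uint8);w=np.zeros_like(m);cv2.circle(w,(int(seed[0]),int(seed[1])),win,1,-1);m&=w
    n,l,st,ce=cv2.connectedComponentsWithStats(m)
    k=l[int(seed[1])-2:int(seed[1])+3,int(seed[0])-2:int(seed[0])+3];k=k[k>0]
    if len(k)==0: return None
    i=np.bincount(k).argmax()
    cs,_=cv2.findContours((l==i).astype(np.uint8),cv2.RETR_EXTERNAL,cv2.CHAIN_APPROX_NONE)
    M=(l==i).astype(np.uint8); f=np.zeros_like(M); cv2.drawContours(f,cs,-1,1,-1)
    ys,xs=np.nonzero(f);return np.array([xs.mean(),ys.mean()]),f.sum(),f
E
cat > m1.py <<'E'
from h import *
from cell import vision
C={n:vision.read_camera(n) for n in("side","top")}
S=dict(purple=(POT,(410,220),(515,300)),green=(POT,(407,470),(256,310)),yellow=(POT,(433,396),(314,324)),pink=(POT,(330,325),(378,249)),stand=(STAND,(350,263),(461,255)),lid=(LID,(445,277),(432,330)))
for k,(M,s,t) in S.items():
    ob={}
    for n,sd in(("side",s),("top",t)):
        sd=np.array(sd)/1.5625;im=C[n]["image"]
        hsv=cv2.cvtColor(cv2.GaussianBlur(im,(3,3),0),cv2.COLOR_RGB2HSV)
        hp=hsv[int(sd[1])-2:int(sd[1])+3,int(sd[0])-2:int(sd[0])+3].reshape(-1,3);hv=np.median(hp,0)
        if k=="lid":
            r=mask(im,sd,0,s=(38 if n=="side" else 50),win=18,white=True)
        else: r=mask(im,sd,hv[0],s=hv[1]*.5)
        ob[n]=r; print(k,n,hv,None if r is None else (r[0].round(1),r[1]))
    f=lambda x:np.concatenate([hullc(proj(C[n],M+x))[0]-ob[n][0] for n in ob if ob[n] is not None])
    q=least_squares(f,[.55,0,0]);print(k,(q.x*1000).round(1),f(q.x).round(2),[hullc(proj(C[n],M+q.x))[1].round() for n in ob])
E
python3 m1.py
```

```text
purple side [140. 200. 103.] (array([262.1, 140.2]), np.uint64(216))
purple top [139. 132.  81.] (array([329.7, 191.3]), np.uint64(194))Traceback (most recent call last):
  File "m1.py", line 16, in <module>
    q=least_squares(f,[.55,0,0]);print(k,(q.x*1000).round(1),f(q.x).round(2),[hullc(proj(C[n],M+q.x))[1].round() for n in ob])
                                                                              ^^^^^^^^^^^^^^^^^^^^^^^^^^^^^^^^
AttributeError: 'float' object has no attribute 'round'
```

```bash
sed -i 's/\[hullc(proj(C\[n\],M+q.x))\[1\].round() for n in ob\]/[int(hullc(proj(C[n],M+q.x))[1]) for n in ob]/' m1.py; python3 m1.py
```

```text
purple side [140. 202. 103.] (array([262. , 140.3]), np.uint64(216))
purple top [139. 134.  80.] (array([329.8, 191.3]), np.uint64(193))
purple [ 5.032e+02 -2.898e+02  1.000e-01] [ 0.56 -0.1   0.06 -0.32] [302, 231]
green side [ 69. 253. 113.] (array([260.2, 300.6]), np.uint64(593))
green top [ 65. 143.  83.] (array([162.9, 197.6]), np.uint64(208))
green [475.  269.7   2.7] [ 0.24  0.07  0.11 -0.42] [735, 245]
yellow side [ 26. 255. 165.] (array([276.8, 252.8]), np.uint64(525))
yellow top [ 31. 192. 106.] (array([200.2, 206.6]), np.uint64(217))
yellow [446.2 144.    1.9] [ 0.28  0.03  0.07 -0.41] [582, 232]
pink side [169. 137. 166.] (array([211.3, 207.2]), np.uint64(366))
pink top [169.  98. 104.] (array([241.6, 158.4]), np.uint64(207))
pink [611.7   9.5   3.8] [ 0.04  0.   -0.   -0.05] [458, 226]
stand side [111. 246. 110.] (array([223.3, 168.3]), np.uint64(473))
stand top [113. 167.  95.] (array([294.6, 162.8]), np.uint64(506))
stand [ 605.7 -172.9    1.9] [ 0.33  0.07 -0.04 -0.48] [589, 529]
lid side [ 28.  20. 156.] (array([285.8, 171. ]), np.uint64(537))
lid top [ 45.  14. 106.] (array([276.4, 211. ]), np.uint64(194))
lid [ 431.6 -109.3   37.1] [ 0.34  0.08  0.03 -0.36] [314, 222]
```

>>> drive_tool:
  moves:
    - {"x":55,"y":-30,"z":0,"rz":0.1}
    - {"x":110,"y":-60,"z":0,"rz":0.2}
    - {"x":165,"y":-90,"z":0,"rz":0.3}
    - {"x":220,"y":-120,"z":10,"rz":0.335}
    - {"x":275,"y":-150,"z":20,"rz":0.335}
    - {"x":330,"y":-180,"z":40,"rz":0.335}
    - {"x":380,"y":-210,"z":60,"rz":0.335}
    - {"x":380,"y":-210,"z":70,"rz":0.335}
    - {"x":380,"y":-210,"z":70,"rz":0.335}
    - {"x":380,"y":-210,"z":70,"rz":0.335}

```text
invalid input at $.moves[0]: expected keys x, y, z, rx, ry, rz, fingers
```

Run:
```python
from cell import sensors, vision
import cv2,numpy as np
o=sensors.get_obs(); print(o["time_s"],o["tool_pos"].round(4),o["tool_rot"].round(2),o["qpos"].round(1))
c=vision.read_camera("wrist"); cv2.imwrite("pics/w1.png",c["image"][:,:,::-1]); print((-c["R"].T@c["t"]).round(3))
```

```text
0.35 [ 0.2135 -0.6138  0.2303] [-179.98    0.     19.19] [71.6 18.4 -4.  83.1  1.3 78.5 -3.3]
[ 0.281 -0.591  0.385]
```

View pics/w1.png

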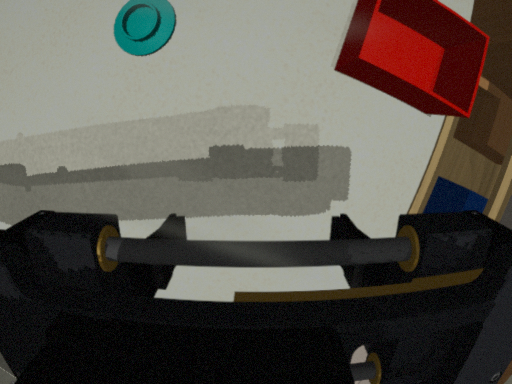

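The wrist view shows the fingers at (165,240) and (350,240) and the turquoise stand at (145,25); image up is tool +x. All row keys are required, so I'll send the move again and stop short in x so the pot stays in view.

>>> drive_tool:
  moves:
    - {"x":45,"y":-34,"z":0,"rx":0,"ry":0,"rz":0.1,"fingers":-1}
    - {"x":90,"y":-68,"z":0,"rx":0,"ry":0,"rz":0.2,"fingers":-1}
    - {"x":135,"y":-102,"z":0,"rx":0,"ry":0,"rz":0.3,"fingers":-1}
    - {"x":180,"y":-136,"z":10,"rx":0,"ry":0,"rz":0.335,"fingers":-1}
    - {"x":225,"y":-170,"z":20,"rx":0,"ry":0,"rz":0.335,"fingers":-1}
    - {"x":270,"y":-204,"z":40,"rx":0,"ry":0,"rz":0.335,"fingers":-1}
    - {"x":311,"y":-234,"z":60,"rx":0,"ry":0,"rz":0.335,"fingers":-1}
    - {"x":311,"y":-234,"z":70,"rx":0,"ry":0,"rz":0.335,"fingers":-1}
    - {"x":311,"y":-234,"z":70,"rx":0,"ry":0,"rz":0.335,"fingers":-1}
    - {"x":311,"y":-234,"z":70,"rx":0,"ry":0,"rz":0.335,"fingers":-1}

```text
time_s: 1.65
tool_pos: [0.4298, -0.2926, 0.1611]
tool_rot: [179.9, -0.0, -0.2]
force: [0.0, -0.4, 0.1]
grip_width: 0.0872
grasp_force: 0.0
```

```bash
cat > w.py <<'E'
import sys,numpy as np,cv2
from h import *
from cell import sensors,vision
def look(tag,targets,zs=None):
    """targets: name->(model,x,y,z_guess); refine x,y at fixed z from wrist mask centroid"""
    o=sensors.get_obs(); print(o["time_s"],(o["tool_pos"]*1000).round(1),o["tool_rot"].round(2),"F",o["force"].round(1),"grip",o["grip_width"],o["grasp_force"])
    c=vision.read_camera("wrist"); img=c["image"]; out=img[:,:,::-1].copy()
    for k,(M,x,y,z,white) in targets.items():
        g=np.array([x,y,z])/1000
        p,ar=hullc(proj(c,M+g,True)); cv2.polylines(out,[cv2.convexHull(proj(c,M+g,True).astype(np.int32))],True,(0,0,255),1)
        if not(0<p[0]<512 and 0<p[1]<384): print(k,"out",p); continue
        u,v=p.astype(int); hsv=cv2.cvtColor(cv2.GaussianBlur(img,(3,3),0),cv2.COLOR_RGB2HSV)
        hv=np.median(hsv[max(v-4,0):v+5,u-4:u+5].reshape(-1,3),0)
        r=mask(img,(u,v),hv[0],s=(white or hv[1]*.5),win=int(1.8*np.sqrt(ar/3.14)) if not white else int(1.25*np.sqrt(ar/3.14)),white=bool(white))
        if r is None: print(k,"nomask",p,hv);continue
        cs,_=cv2.findContours(r[2],cv2.RETR_EXTERNAL,cv2.CHAIN_APPROX_NONE);cv2.drawContours(out,cs,-1,(0,255,255),1)
        q=least_squares(lambda s:hullc(proj(c,M+np.r_[s,g[2]],True))[0]-r[0],g[:2])
        print(k,"xy",(q.x*1000).round(1),"area",r[1],int(hullc(proj(c,M+np.r_[q.x,g[2]],True))[1]),"pix",r[0].round(1))
    cv2.imwrite(f"pics/{tag}.png",out); return c,o
E
python3 - <<'E'
from w import *
look("w2",dict(purple=(POT,503,-290,0,0),stand=(STAND,606,-173,0,0)))
E
```

```text
1.65 [ 429.8 -292.6  161.1] [ 1.7994e+02 -2.0000e-02 -1.8000e-01] F [ 0.  -0.4  0.1] grip 0.08719929192682624 0.0
purple xy [ 503.7 -290.5] area 2525 2664 pix [254.4 106.9]
stand xy [ 600.8 -173.1] area 3743 4652 pix [148.2  26.6]
```

View pics/w2.png

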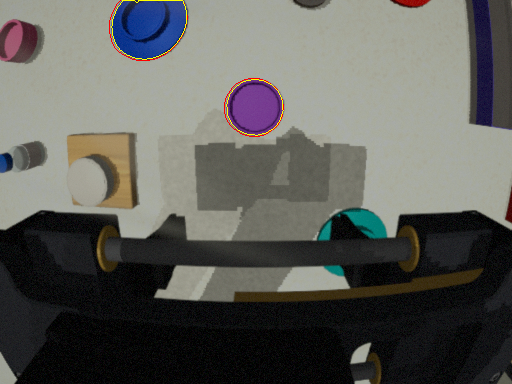

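The wrist view shows purple at (254,107), the blue stand at (148,27) and the lid at (88,182), and the outlines match the fits. Next I go down over purple.

>>> drive_tool:
  force: 15
  moves:
    - {"x":40,"y":-1,"z":0,"rx":0,"ry":0,"rz":0,"fingers":-1}
    - {"x":74,"y":-2,"z":20,"rx":0,"ry":0,"rz":0,"fingers":-1}
    - {"x":74,"y":-2,"z":60,"rx":0,"ry":0,"rz":0,"fingers":-1}
    - {"x":74,"y":-2,"z":100,"rx":0,"ry":0,"rz":0,"fingers":-1}
    - {"x":74,"y":-2,"z":125,"rx":0,"ry":0,"rz":0,"fingers":-1}
    - {"x":74,"y":-2,"z":140,"rx":0,"ry":0,"rz":0,"fingers":-1}
    - {"x":74,"y":-2,"z":140,"rx":0,"ry":0,"rz":0,"fingers":-1}
    - {"x":74,"y":-2,"z":140,"rx":0,"ry":0,"rz":0,"fingers":-1}

```text
time_s: 2.7
tool_pos: [0.5053, -0.2896, 0.0219]
tool_rot: [179.9, -0.1, -0.0]
force: [-0.5, 0.2, 0.0]
grip_width: 0.0872
grasp_force: 0.0
```

>>> drive_tool:
  force: 15
  moves:
    - {"x":-2,"y":1,"z":2,"rx":0,"ry":0,"rz":0,"fingers":-1}
    - {"x":-2,"y":1,"z":2,"rx":0,"ry":0,"rz":0,"fingers":1}
    - {"x":-2,"y":1,"z":2,"rx":0,"ry":0,"rz":0,"fingers":1}
    - {"x":-2,"y":1,"z":2,"rx":0,"ry":0,"rz":0,"fingers":1}
    - {"x":-2,"y":1,"z":2,"rx":0,"ry":0,"rz":0,"fingers":1}
    - {"x":-2,"y":1,"z":2,"rx":0,"ry":0,"rz":0,"fingers":1}
    - {"x":-2,"y":1,"z":2,"rx":0,"ry":0,"rz":0,"fingers":1}
    - {"x":-2,"y":1,"z":2,"rx":0,"ry":0,"rz":0,"fingers":1}

```text
time_s: 3.7
tool_pos: [0.5024, -0.2897, 0.0186]
tool_rot: [180.0, -0.0, -0.0]
force: [0.1, 0.4, -0.5]
grip_width: 0.0537
grasp_force: 15.0
```

>>> drive_tool:
  moves:
    - {"x":0,"y":0,"z":-30,"rx":0,"ry":0,"rz":0,"fingers":1}
    - {"x":0,"y":0,"z":-80,"rx":0,"ry":0,"rz":0,"fingers":1}
    - {"x":10,"y":-40,"z":-120,"rx":0,"ry":0,"rz":0,"fingers":1}
    - {"x":20,"y":-80,"z":-140,"rx":0,"ry":0,"rz":0,"fingers":1}
    - {"x":25,"y":-117,"z":-140,"rx":0,"ry":0,"rz":0,"fingers":1}
    - {"x":25,"y":-117,"z":-140,"rx":0,"ry":0,"rz":0,"fingers":1}
    - {"x":25,"y":-117,"z":-140,"rx":0,"ry":0,"rz":0,"fingers":1}

```text
time_s: 4.58
tool_pos: [0.527, -0.1736, 0.1583]
tool_rot: [180.0, 0.0, -0.0]
force: [-0.0, -1.4, -0.3]
grip_width: 0.0538
grasp_force: 15.0
```

Run:
```python
from w import *
c,o=look("w3",dict(stand=(STAND,604,-173,0,0),pink=(POT,612,9,0,0)))
```

```text
4.575 [ 527.  -173.6  158.3] [ 1.7995e+02  4.0000e-02 -3.0000e-02] F [-0.  -1.4 -0.3] grip 0.053813552621729634 14.999790594083606
stand xy [ 606.2 -174.2] area 5861 6016 pix [257.5 102. ]
pink xy [614.6   9. ] area 2110 2266 pix [ 86.5 103.6]
```

View pics/w3.png

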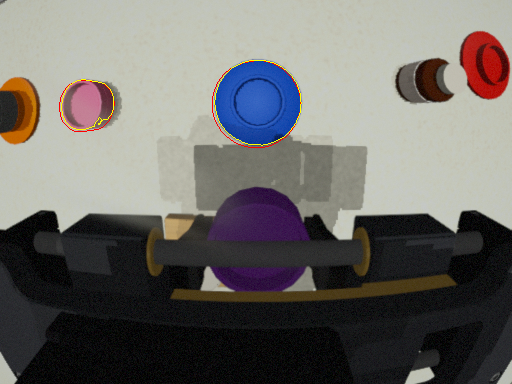

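The held purple pot's front edge is at about (258,188), and the stand is at (257,102). I'll compare the pot edge with the predicted outline to get its offset in the grip.

```bash
cat >> w.py <<'E'
def held(M,zoff,tag=None):
    """in-grip offset of held part: outline edge points in the free upper part vs model"""
    o=sensors.get_obs();c=vision.read_camera("wrist");img=c["image"];T=o["tool_pos"]
    hsv=cv2.cvtColor(cv2.GaussianBlur(img,(3,3),0),cv2.COLOR_RGB2HSV).astype(int)
    for dx in(-4,-2,0,2,4):
        p=proj(c,M+T+np.array([dx/1000,0,-zoff/1000]),True);print(dx,"top row",p[:,1].min().round(1),"cols",p[:,0].min().round(1),p[:,0].max().round(1))
    print("column 257 rows 175..200 sat:",hsv[175:202,257,1].tolist())
    print("row 215 sat 200-230:",hsv[215,200:230,1].tolist())
E
python3 - <<'E'
from w import *
held(POT,18.6)
E
```

```text
-4 top row 194.8 cols 204.2 309.2
-2 top row 191.5 cols 203.9 309.5
0 top row 188.1 cols 203.6 309.7
2 top row 184.7 cols 203.3 310.0
4 top row 181.3 cols 203.1 310.3
column 257 rows 175..200 sat: [26, 24, 24, 24, 24, 24, 24, 26, 26, 24, 23, 19, 90, 173, 200, 192, 185, 194, 190, 183, 179, 182, 178, 174, 174, 174, 175]
row 215 sat 200-230: [29, 29, 29, 33, 34, 31, 26, 25, 27, 27, 27, 26, 25, 27, 23, 15, 26, 51, 60, 65, 73, 75, 79, 87, 93, 95, 100, 101, 104, 101]
```

>>> drive_tool:
  moves:
    - {"x":40,"y":0.5,"z":0,"rx":0,"ry":0,"rz":0,"fingers":1}
    - {"x":78.5,"y":0.5,"z":10,"rx":0,"ry":0,"rz":0,"fingers":1}
    - {"x":78.5,"y":0.5,"z":50,"rx":0,"ry":0,"rz":0,"fingers":1}
    - {"x":78.5,"y":0.5,"z":85,"rx":0,"ry":0,"rz":0,"fingers":1}
    - {"x":78.5,"y":0.5,"z":105,"rx":0,"ry":0,"rz":0,"fingers":1}
    - {"x":78.5,"y":0.5,"z":105,"rx":0,"ry":0,"rz":0,"fingers":1}
    - {"x":78.5,"y":0.5,"z":105,"rx":0,"ry":0,"rz":0,"fingers":1}

```text
time_s: 5.55
tool_pos: [0.607, -0.1738, 0.055]
tool_rot: [180.0, -0.1, -0.0]
force: [0.1, -0.1, 0.4]
grip_width: 0.0537
grasp_force: 15.0
```

>>> drive_tool:
  moves:
    - {"x":-1,"y":0.5,"z":8,"rx":0,"ry":0,"rz":0,"fingers":1}
    - {"x":-1,"y":0.5,"z":14,"rx":0,"ry":0,"rz":0,"fingers":1}
    - {"x":-1,"y":0.5,"z":18,"rx":0,"ry":0,"rz":0,"fingers":1}
    - {"x":-1,"y":0.5,"z":20,"rx":0,"ry":0,"rz":0,"fingers":1}
    - {"x":-1,"y":0.5,"z":20.5,"rx":0,"ry":0,"rz":0,"fingers":1}
    - {"x":-1,"y":0.5,"z":20.5,"rx":0,"ry":0,"rz":0,"fingers":1}

```text
time_s: 6.3
tool_pos: [0.6048, -0.1737, 0.0345]
tool_rot: [180.0, 0.0, -0.0]
force: [-4.5, 0.5, 8.0]
grip_width: 0.054
grasp_force: 15.0
```

>>> drive_tool:
  moves:
    - {"x":-1,"y":0,"z":0,"rx":0,"ry":0,"rz":0,"fingers":1}
    - {"x":-1,"y":0,"z":0,"rx":0,"ry":0,"rz":0,"fingers":-1}
    - {"x":-1,"y":0,"z":0,"rx":0,"ry":0,"rz":0,"fingers":-1}
    - {"x":-1,"y":0,"z":0,"rx":0,"ry":0,"rz":0,"fingers":-1}
    - {"x":-1,"y":0,"z":0,"rx":0,"ry":0,"rz":0,"fingers":-1}
    - {"x":-1,"y":0,"z":-20,"rx":0,"ry":0,"rz":0,"fingers":-1}
    - {"x":-1,"y":0,"z":-60,"rx":0,"ry":0,"rz":0,"fingers":-1}
    - {"x":-40,"y":0,"z":-110,"rx":0,"ry":0,"rz":0,"fingers":-1}
    - {"x":-80,"y":0,"z":-140,"rx":0,"ry":0,"rz":0,"fingers":-1}
    - {"x":-80,"y":0,"z":-140,"rx":0,"ry":0,"rz":0,"fingers":-1}
    - {"x":-80,"y":0,"z":-140,"rx":0,"ry":0,"rz":0,"fingers":-1}

```text
time_s: 7.68
tool_pos: [0.5255, -0.1737, 0.1737]
tool_rot: [180.0, -0.1, -0.0]
force: [-0.6, 0.5, -0.2]
grip_width: 0.0869
grasp_force: 0.0
```

Run:
```python
from w import *
c,o=look("w4",dict(purple=(POT,605,-174,16,0),stand=(STAND,605,-174,0,0)))
s=vision.read_camera("side")["image"][130:200,180:300,::-1]
a=cv2.resize(s,None,fx=4,fy=4,interpolation=3)
b=cv2.resize(cv2.imread("pics/w4.png")[40:180,180:340],(480,420),interpolation=3)
z=np.zeros((420,480,3),np.uint8);z[:280]=a[:280,:480];cv2.imwrite("pics/m4.png",cv2.resize(np.hstack([z,b]),(800,350)))
```

```text
7.675 [ 525.5 -173.7  173.7] [ 1.7996e+02 -8.0000e-02 -1.0000e-02] F [-0.6  0.5 -0.2] grip 0.08692016750766104 0.0
purple xy [ 606.  -174.5] area 2582 2732 pix [257.7  99.9]
stand xy [ 607.8 -174.6] area 2582 5452 pix [257.7  99.9]
```

View pics/m4.png

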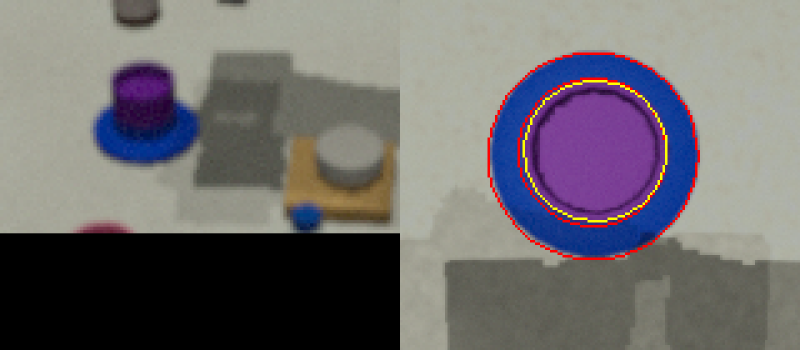

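Purple is seated, centred on the stand in both crops at (606,-174.5). Next is green.

>>> drive_tool:
  moves:
    - {"x":-15,"y":-55,"z":-20,"rx":0,"ry":0,"rz":0,"fingers":-1}
    - {"x":-30,"y":-110,"z":-30,"rx":0,"ry":0,"rz":0,"fingers":-1}
    - {"x":-45,"y":-165,"z":-30,"rx":0,"ry":0,"rz":0,"fingers":-1}
    - {"x":-60,"y":-220,"z":-30,"rx":0,"ry":0,"rz":0,"fingers":-1}
    - {"x":-75,"y":-275,"z":-30,"rx":0,"ry":0,"rz":0,"fingers":-1}
    - {"x":-90,"y":-330,"z":-30,"rx":0,"ry":0,"rz":0,"fingers":-1}
    - {"x":-105,"y":-385,"z":-20,"rx":0,"ry":0,"rz":0,"fingers":-1}
    - {"x":-120,"y":-444,"z":0,"rx":0,"ry":0,"rz":0,"fingers":-1}
    - {"x":-120,"y":-444,"z":10,"rx":0,"ry":0,"rz":0,"fingers":-1}
    - {"x":-120,"y":-444,"z":10,"rx":0,"ry":0,"rz":0,"fingers":-1}
    - {"x":-120,"y":-444,"z":10,"rx":0,"ry":0,"rz":0,"fingers":-1}

```text
time_s: 9.15
tool_pos: [0.4058, 0.2691, 0.1629]
tool_rot: [180.0, 0.0, -0.1]
force: [0.6, -0.7, 1.1]
grip_width: 0.087
grasp_force: 0.0
```

Run:
```python
from w import *
c,o=look("w5",dict(green=(POT,475,270,0,0),yellow=(POT,446,144,0,0)))
```

```text
9.15 [405.8 269.1 162.9] [ 1.7999e+02  3.0000e-02 -1.4000e-01] F [ 0.6 -0.7  1.1] grip 0.08703691780551776 0.0
green xy [475.  267.9] area 2507 2629 pix [258.1 111.8]
yellow xy [446.  142.3] area 2339 2444 pix [379.1 143.4]
```

View pics/w5.png

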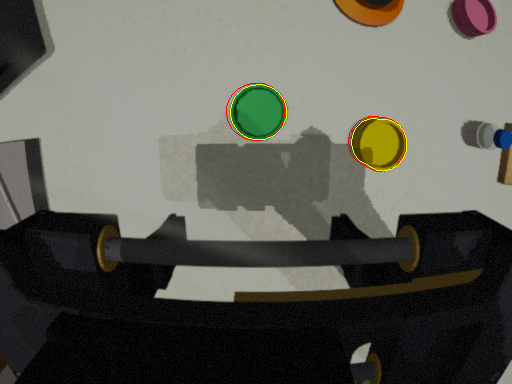

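Green is at (258,112) and yellow at (379,143), and both outlines match.

>>> drive_tool:
  force: 15
  moves:
    - {"x":40,"y":1,"z":0,"rx":0,"ry":0,"rz":0,"fingers":-1}
    - {"x":69,"y":1,"z":20,"rx":0,"ry":0,"rz":0,"fingers":-1}
    - {"x":69,"y":1,"z":60,"rx":0,"ry":0,"rz":0,"fingers":-1}
    - {"x":69,"y":1,"z":100,"rx":0,"ry":0,"rz":0,"fingers":-1}
    - {"x":69,"y":1,"z":130,"rx":0,"ry":0,"rz":0,"fingers":-1}
    - {"x":69,"y":1,"z":141,"rx":0,"ry":0,"rz":0,"fingers":-1}
    - {"x":69,"y":1,"z":143,"rx":0,"ry":0,"rz":0,"fingers":-1}
    - {"x":69,"y":1,"z":143,"rx":0,"ry":0,"rz":0,"fingers":-1}
    - {"x":69,"y":1,"z":143,"rx":0,"ry":0,"rz":0,"fingers":-1}

```text
time_s: 10.32
tool_pos: [0.4749, 0.2696, 0.0212]
tool_rot: [-180.0, -0.1, -0.0]
force: [0.8, 0.1, -0.4]
grip_width: 0.0869
grasp_force: 0.0
```

>>> drive_tool:
  force: 15
  moves:
    - {"x":0,"y":1.5,"z":2,"rx":0,"ry":0,"rz":0,"fingers":-1}
    - {"x":0,"y":1.5,"z":2,"rx":0,"ry":0,"rz":0,"fingers":1}
    - {"x":0,"y":1.5,"z":2,"rx":0,"ry":0,"rz":0,"fingers":1}
    - {"x":0,"y":1.5,"z":2,"rx":0,"ry":0,"rz":0,"fingers":1}
    - {"x":0,"y":1.5,"z":2,"rx":0,"ry":0,"rz":0,"fingers":1}
    - {"x":0,"y":1.5,"z":2,"rx":0,"ry":0,"rz":0,"fingers":1}
    - {"x":0,"y":1.5,"z":2,"rx":0,"ry":0,"rz":0,"fingers":1}

```text
time_s: 11.2
tool_pos: [0.474, 0.2678, 0.018]
tool_rot: [180.0, 0.0, -0.0]
force: [0.0, 0.1, 0.3]
grip_width: 0.0536
grasp_force: 15.0
```

>>> drive_tool:
  moves:
    - {"x":0,"y":0,"z":-30,"rx":0,"ry":0,"rz":0,"fingers":1}
    - {"x":0,"y":0,"z":-80,"rx":0,"ry":0,"rz":0,"fingers":1}
    - {"x":-10,"y":20,"z":-130,"rx":0,"ry":0,"rz":0,"fingers":1}
    - {"x":-20,"y":60,"z":-170,"rx":0,"ry":0,"rz":0,"fingers":1}
    - {"x":-20,"y":115,"z":-180,"rx":0,"ry":0,"rz":0,"fingers":1}
    - {"x":-10,"y":170,"z":-180,"rx":0,"ry":0,"rz":0,"fingers":1}
    - {"x":5,"y":225,"z":-180,"rx":0,"ry":0,"rz":0,"fingers":1}
    - {"x":20,"y":280,"z":-180,"rx":0,"ry":0,"rz":0,"fingers":1}
    - {"x":35,"y":335,"z":-180,"rx":0,"ry":0,"rz":0,"fingers":1}
    - {"x":50,"y":390,"z":-180,"rx":0,"ry":0,"rz":0,"fingers":1}
    - {"x":53,"y":442,"z":-175,"rx":0,"ry":0,"rz":0,"fingers":1}
    - {"x":53,"y":442,"z":-175,"rx":0,"ry":0,"rz":0,"fingers":1}
    - {"x":53,"y":442,"z":-175,"rx":0,"ry":0,"rz":0,"fingers":1}

```text
time_s: 12.82
tool_pos: [0.5268, -0.1735, 0.1927]
tool_rot: [-179.9, 0.0, -0.0]
force: [-0.2, 0.1, -0.6]
grip_width: 0.0536
grasp_force: 15.0
```

Run:
```python
from w import *
c,o=look("w6",dict(purple=(POT,606,-174.5,16,0)))
held(POT,18.4)
```

```text
12.825 [ 526.8 -173.5  192.7] [-1.7994e+02  3.0000e-02 -0.0000e+00] F [-0.2  0.1 -0.6] grip 0.053607424212751914 15.000240137133005
purple xy [ 606.  -174.5] area 2256 2392 pix [258.3 101.6]
-4 top row 194.9 cols 204.1 309.2
-2 top row 191.6 cols 203.8 309.5
0 top row 188.2 cols 203.6 309.8
2 top row 184.8 cols 203.3 310.0
4 top row 181.4 cols 203.0 310.3
column 257 rows 175..200 sat: [25, 25, 27, 25, 25, 25, 25, 25, 23, 23, 25, 25, 38, 85, 170, 211, 210, 202, 203, 220, 220, 205, 194, 189, 180, 182, 190]
row 215 sat 200-230: [59, 53, 61, 89, 103, 107, 107, 107, 108, 108, 107, 107, 108, 110, 110, 108, 87, 84, 81, 85, 89, 89, 91, 92, 95, 98, 98, 101, 103, 104]
```

>>> drive_tool:
  moves:
    - {"x":40,"y":1,"z":0,"rx":0,"ry":0,"rz":0,"fingers":1}
    - {"x":79,"y":1,"z":10,"rx":0,"ry":0,"rz":0,"fingers":1}
    - {"x":79,"y":1,"z":50,"rx":0,"ry":0,"rz":0,"fingers":1}
    - {"x":79,"y":1,"z":85,"rx":0,"ry":0,"rz":0,"fingers":1}
    - {"x":79,"y":1,"z":106,"rx":0,"ry":0,"rz":0,"fingers":1}
    - {"x":79,"y":1,"z":106,"rx":0,"ry":0,"rz":0,"fingers":1}
    - {"x":79,"y":1,"z":106,"rx":0,"ry":0,"rz":0,"fingers":1}

```text
time_s: 13.8
tool_pos: [0.6071, -0.1751, 0.0888]
tool_rot: [180.0, -0.1, 0.0]
force: [1.3, 0.0, -0.6]
grip_width: 0.0535
grasp_force: 15.0
```

>>> drive_tool:
  moves:
    - {"x":-1,"y":-0.5,"z":10,"rx":0,"ry":0,"rz":0,"fingers":1}
    - {"x":-1,"y":-0.5,"z":17,"rx":0,"ry":0,"rz":0,"fingers":1}
    - {"x":-1,"y":-0.5,"z":21,"rx":0,"ry":0,"rz":0,"fingers":1}
    - {"x":-1,"y":-0.5,"z":23,"rx":0,"ry":0,"rz":0,"fingers":1}
    - {"x":-1,"y":-0.5,"z":24,"rx":0,"ry":0,"rz":0,"fingers":1}
    - {"x":-1,"y":-0.5,"z":24,"rx":0,"ry":0,"rz":0,"fingers":1}

```text
time_s: 14.55
tool_pos: [0.6048, -0.1748, 0.064]
tool_rot: [180.0, 0.0, -0.0]
force: [-3.0, 1.0, 5.5]
grip_width: 0.0537
grasp_force: 17.4
```

>>> drive_tool:
  moves:
    - {"x":0,"y":0,"z":0,"rx":0,"ry":0,"rz":0,"fingers":-1}
    - {"x":0,"y":0,"z":0,"rx":0,"ry":0,"rz":0,"fingers":-1}
    - {"x":0,"y":0,"z":0,"rx":0,"ry":0,"rz":0,"fingers":-1}
    - {"x":0,"y":0,"z":0,"rx":0,"ry":0,"rz":0,"fingers":-1}
    - {"x":0,"y":0,"z":-20,"rx":0,"ry":0,"rz":0,"fingers":-1}
    - {"x":0,"y":0,"z":-60,"rx":0,"ry":0,"rz":0,"fingers":-1}
    - {"x":-40,"y":0,"z":-110,"rx":0,"ry":0,"rz":0,"fingers":-1}
    - {"x":-80,"y":0,"z":-140,"rx":0,"ry":0,"rz":0,"fingers":-1}
    - {"x":-80,"y":0,"z":-140,"rx":0,"ry":0,"rz":0,"fingers":-1}
    - {"x":-80,"y":0,"z":-140,"rx":0,"ry":0,"rz":0,"fingers":-1}

```text
time_s: 15.8
tool_pos: [0.5254, -0.1747, 0.2036]
tool_rot: [180.0, -0.1, -0.0]
force: [0.9, 0.1, -0.5]
grip_width: 0.087
grasp_force: 0.0
```

```bash
cat > chk.py <<'E'
from w import *
def chk(tag,t):
    c,o=look(tag,t)
    s=vision.read_camera("side")["image"][100:200,180:300,::-1]
    a=cv2.resize(s,(480,400),interpolation=3)
    b=cv2.resize(cv2.imread(f"pics/{tag}.png")[20:220,140:380],(480,400),interpolation=3)
    cv2.imwrite(f"pics/{tag}m.png",cv2.resize(np.hstack([a,b]),(800,333)))
E
python3 - <<'E'
from chk import *
chk("w7",dict(green=(POT,605,-174.5,46,0)))
E
```

```text
15.8 [ 525.4 -174.7  203.6] [ 1.7996e+02 -8.0000e-02 -1.0000e-02] F [ 0.9  0.1 -0.5] grip 0.08695352899514888 0.0
green xy [ 602.5 -172.8] area 2522 2735 pix [254.8 103.6]
```

View pics/w7m.png

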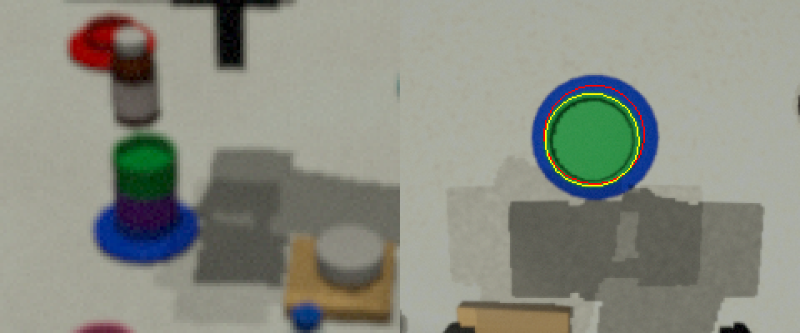

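Green sits level on purple, about 3 mm off at the edge of the foot's play, which is inside tolerance. Next is yellow.

>>> drive_tool:
  moves:
    - {"x":-13,"y":-53,"z":0,"rx":0,"ry":0,"rz":0,"fingers":-1}
    - {"x":-26,"y":-106,"z":0,"rx":0,"ry":0,"rz":0,"fingers":-1}
    - {"x":-39,"y":-159,"z":0,"rx":0,"ry":0,"rz":0,"fingers":-1}
    - {"x":-52,"y":-212,"z":0,"rx":0,"ry":0,"rz":0,"fingers":-1}
    - {"x":-65,"y":-265,"z":0,"rx":0,"ry":0,"rz":0,"fingers":-1}
    - {"x":-79,"y":-318,"z":0,"rx":0,"ry":0,"rz":0,"fingers":-1}
    - {"x":-79,"y":-318,"z":40,"rx":0,"ry":0,"rz":0,"fingers":-1}
    - {"x":-79,"y":-318,"z":80,"rx":0,"ry":0,"rz":0,"fingers":-1}
    - {"x":-79,"y":-318,"z":120,"rx":0,"ry":0,"rz":0,"fingers":-1}
    - {"x":-79,"y":-318,"z":135,"rx":0,"ry":0,"rz":0,"fingers":-1}
    - {"x":-79,"y":-318,"z":135,"rx":0,"ry":0,"rz":0,"fingers":-1}
    - {"x":-79,"y":-318,"z":135,"rx":0,"ry":0,"rz":0,"fingers":-1}

```text
time_s: 17.4
tool_pos: [0.4472, 0.1438, 0.0693]
tool_rot: [-180.0, -0.1, -0.0]
force: [-0.1, 0.5, 0.3]
grip_width: 0.0874
grasp_force: 0.0
```

```bash
python3 - <<'E'
from w import *
look("w8",dict(yellow=(POT,446,143,0,0)))
E
python3 m1.py | grep -E "^yellow \[|^lid \["
```

```text
17.4 [447.2 143.8  69.3] [-1.7996e+02 -1.1000e-01 -0.0000e+00] F [-0.1  0.5  0.3] grip 0.08735864660174297 0.0
yellow xy [449.9 142.4] area 4542 5403 pix [259.  210.2]
yellow [425.5 191.9  11.2] [ 0. -0.] [646, 242]
lid [ 432.8 -110.4   -0.8] [-0.3  -0.   -0.07  0.44] [303, 209]
```

View pics/w8.png

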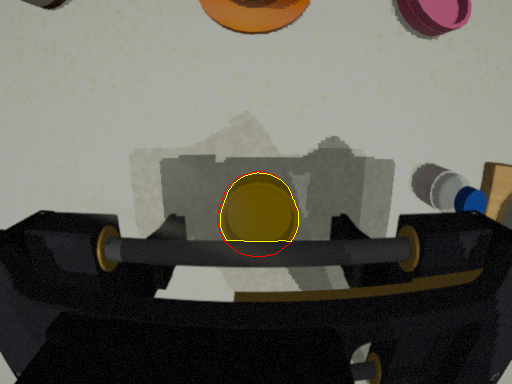

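Yellow's visible edge, centred at (259,213), matches the predicted outline between the open fingers.

>>> drive_tool:
  force: 15
  moves:
    - {"x":-1,"y":1,"z":25,"rx":0,"ry":0,"rz":0,"fingers":-1}
    - {"x":-1,"y":1,"z":43,"rx":0,"ry":0,"rz":0,"fingers":-1}
    - {"x":-1,"y":1,"z":50,"rx":0,"ry":0,"rz":0,"fingers":-1}
    - {"x":-1,"y":1,"z":50,"rx":0,"ry":0,"rz":0,"fingers":-1}
    - {"x":-1,"y":1,"z":50,"rx":0,"ry":0,"rz":0,"fingers":1}
    - {"x":-1,"y":1,"z":50,"rx":0,"ry":0,"rz":0,"fingers":1}
    - {"x":-1,"y":1,"z":50,"rx":0,"ry":0,"rz":0,"fingers":1}
    - {"x":-1,"y":1,"z":50,"rx":0,"ry":0,"rz":0,"fingers":1}
    - {"x":-1,"y":1,"z":50,"rx":0,"ry":0,"rz":0,"fingers":1}
    - {"x":-1,"y":1,"z":50,"rx":0,"ry":0,"rz":0,"fingers":1}

```text
time_s: 18.8
tool_pos: [0.4451, 0.1423, 0.0182]
tool_rot: [180.0, -0.0, -0.0]
force: [-1.0, -0.3, 1.6]
grip_width: 0.0534
grasp_force: 15.0
```

>>> drive_tool:
  moves:
    - {"x":0,"y":0,"z":-30,"rx":0,"ry":0,"rz":0,"fingers":1}
    - {"x":0,"y":0,"z":-80,"rx":0,"ry":0,"rz":0,"fingers":1}
    - {"x":0,"y":0,"z":-130,"rx":0,"ry":0,"rz":0,"fingers":1}
    - {"x":5,"y":40,"z":-170,"rx":0,"ry":0,"rz":0,"fingers":1}
    - {"x":18,"y":90,"z":-190,"rx":0,"ry":0,"rz":0,"fingers":1}
    - {"x":32,"y":142,"z":-200,"rx":0,"ry":0,"rz":0,"fingers":1}
    - {"x":46,"y":195,"z":-205,"rx":0,"ry":0,"rz":0,"fingers":1}
    - {"x":60,"y":250,"z":-205,"rx":0,"ry":0,"rz":0,"fingers":1}
    - {"x":75,"y":300,"z":-205,"rx":0,"ry":0,"rz":0,"fingers":1}
    - {"x":82,"y":316,"z":-205,"rx":0,"ry":0,"rz":0,"fingers":1}
    - {"x":82,"y":316,"z":-205,"rx":0,"ry":0,"rz":0,"fingers":1}
    - {"x":82,"y":316,"z":-205,"rx":0,"ry":0,"rz":0,"fingers":1}

```text
time_s: 20.3
tool_pos: [0.5269, -0.1714, 0.223]
tool_rot: [-179.9, 0.0, 0.2]
force: [0.1, 0.6, 0.2]
grip_width: 0.0534
grasp_force: 15.0
```

Run:
```python
from w import *
look("w9",dict(green=(POT,604,-174,46,0)))
held(POT,18.4)
```

```text
20.3 [ 526.9 -171.4  223. ] [-1.7995e+02  2.0000e-02  1.5000e-01] F [0.1 0.6 0.2] grip 0.0533676604315608 15.000116229057312
green xy [ 602.5 -172.8] area 2186 2386 pix [258.8 105.3]
-4 top row 194.9 cols 204.0 309.2
-2 top row 191.6 cols 203.8 309.5
0 top row 188.2 cols 203.5 309.7
2 top row 184.8 cols 203.2 310.0
4 top row 181.3 cols 203.0 310.3
column 257 rows 175..200 sat: [26, 26, 26, 24, 24, 24, 24, 26, 26, 26, 26, 51, 128, 213, 252, 255, 252, 246, 244, 244, 241, 236, 241, 246, 249, 247, 247]
row 215 sat 200-230: [62, 58, 66, 88, 105, 109, 108, 108, 110, 110, 111, 110, 111, 113, 118, 128, 138, 146, 150, 152, 152, 154, 157, 163, 165, 171, 177, 179, 182, 182]
```

View pics/w9.png

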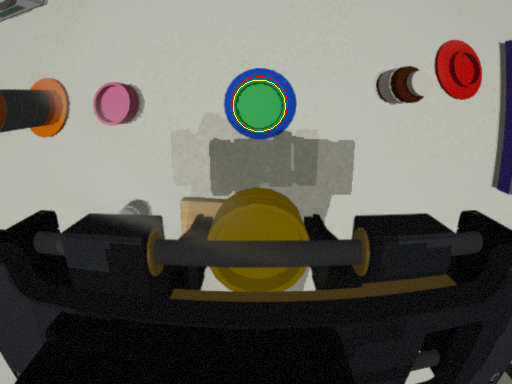

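Green is at (259,105), and the held yellow pot is centred with its front edge at row 187.

>>> drive_tool:
  moves:
    - {"x":40,"y":1.5,"z":0,"rx":0,"ry":0,"rz":0,"fingers":1}
    - {"x":75,"y":1.5,"z":10,"rx":0,"ry":0,"rz":0,"fingers":1}
    - {"x":75,"y":1.5,"z":50,"rx":0,"ry":0,"rz":0,"fingers":1}
    - {"x":75,"y":1.5,"z":85,"rx":0,"ry":0,"rz":0,"fingers":1}
    - {"x":75,"y":1.5,"z":105,"rx":0,"ry":0,"rz":0,"fingers":1}
    - {"x":75,"y":1.5,"z":105,"rx":0,"ry":0,"rz":0,"fingers":1}
    - {"x":75,"y":1.5,"z":105,"rx":0,"ry":0,"rz":0,"fingers":1}

```text
time_s: 21.28
tool_pos: [0.603, -0.1752, 0.1198]
tool_rot: [179.9, -0.1, 0.0]
force: [0.4, -0.5, 0.4]
grip_width: 0.0535
grasp_force: 15.0
```

>>> drive_tool:
  moves:
    - {"x":-0.5,"y":-2,"z":8,"rx":0,"ry":0,"rz":0,"fingers":1}
    - {"x":-0.5,"y":-2,"z":14,"rx":0,"ry":0,"rz":0,"fingers":1}
    - {"x":-0.5,"y":-2,"z":19,"rx":0,"ry":0,"rz":0,"fingers":1}
    - {"x":-0.5,"y":-2,"z":23,"rx":0,"ry":0,"rz":0,"fingers":1}
    - {"x":-0.5,"y":-2,"z":25,"rx":0,"ry":0,"rz":0,"fingers":1}
    - {"x":-0.5,"y":-2,"z":25,"rx":0,"ry":0,"rz":0,"fingers":1}
    - {"x":-0.5,"y":-2,"z":25,"rx":0,"ry":0,"rz":0,"fingers":1}

```text
time_s: 22.15
tool_pos: [0.6016, -0.1734, 0.0942]
tool_rot: [180.0, -0.0, -0.0]
force: [-2.2, 0.2, 6.1]
grip_width: 0.0533
grasp_force: 17.0
```

>>> drive_tool:
  moves:
    - {"x":0,"y":0,"z":0,"rx":0,"ry":0,"rz":0,"fingers":-1}
    - {"x":0,"y":0,"z":0,"rx":0,"ry":0,"rz":0,"fingers":-1}
    - {"x":0,"y":0,"z":0,"rx":0,"ry":0,"rz":0,"fingers":-1}
    - {"x":0,"y":0,"z":0,"rx":0,"ry":0,"rz":0,"fingers":-1}
    - {"x":0,"y":0,"z":-20,"rx":0,"ry":0,"rz":0,"fingers":-1}
    - {"x":0,"y":0,"z":-60,"rx":0,"ry":0,"rz":0,"fingers":-1}
    - {"x":-40,"y":0,"z":-110,"rx":0,"ry":0,"rz":0,"fingers":-1}
    - {"x":-75,"y":0,"z":-140,"rx":0,"ry":0,"rz":0,"fingers":-1}
    - {"x":-75,"y":0,"z":-140,"rx":0,"ry":0,"rz":0,"fingers":-1}
    - {"x":-75,"y":0,"z":-140,"rx":0,"ry":0,"rz":0,"fingers":-1}

```text
time_s: 23.4
tool_pos: [0.5268, -0.1732, 0.2334]
tool_rot: [180.0, -0.1, -0.0]
force: [-0.7, 0.4, 0.6]
grip_width: 0.0873
grasp_force: 0.0
```

Run:
```python
from chk import *
chk("w10",dict(yellow=(POT,603,-173,76,0)))
```

```text
23.4 [ 526.8 -173.2  233.4] [ 1.7997e+02 -5.0000e-02 -1.0000e-02] F [-0.7  0.4  0.6] grip 0.08730460873904927 0.0
yellow xy [ 602.8 -171.3] area 2610 2738 pix [254.7 104.6]
```

View pics/w10m.png

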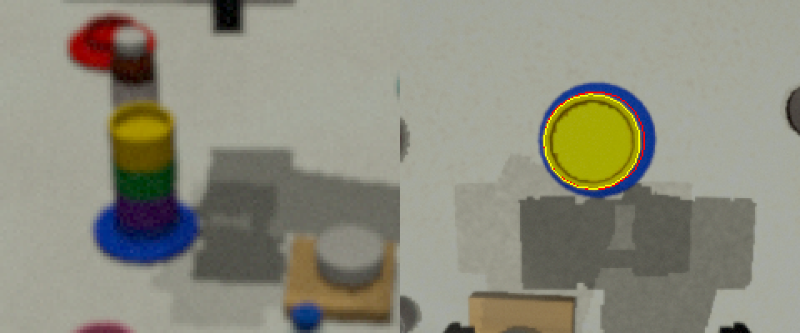

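Yellow is seated and level at (602.8,-171.3). The lid is last.

>>> drive_tool:
  moves:
    - {"x":-40,"y":-26,"z":0,"rx":0,"ry":0,"rz":0,"fingers":-1}
    - {"x":-80,"y":-52,"z":10,"rx":0,"ry":0,"rz":0,"fingers":-1}
    - {"x":-95,"y":-63,"z":50,"rx":0,"ry":0,"rz":0,"fingers":-1}
    - {"x":-95,"y":-63,"z":100,"rx":0,"ry":0,"rz":0,"fingers":-1}
    - {"x":-95,"y":-63,"z":138,"rx":0,"ry":0,"rz":0,"fingers":-1}
    - {"x":-95,"y":-63,"z":138,"rx":0,"ry":0,"rz":0,"fingers":-1}
    - {"x":-95,"y":-63,"z":138,"rx":0,"ry":0,"rz":0,"fingers":-1}

```text
time_s: 24.38
tool_pos: [0.4325, -0.11, 0.0959]
tool_rot: [-180.0, -0.0, 0.0]
force: [1.1, -0.0, -0.2]
grip_width: 0.0875
grasp_force: 0.0
```

Run:
```python
from w import *
look("w11",dict(lid=(LID,432,-110,18,50)))
i=cv2.imread("pics/w11.png")[130:300,130:390];cv2.imwrite("pics/w11c.png",cv2.resize(i,None,fx=3,fy=3,interpolation=3))
```

```text
24.375 [ 432.5 -110.    95.9] [-1.7997e+02 -5.0000e-02  2.0000e-02] F [ 1.1 -0.  -0.2] grip 0.08750094059674467 0.0
lid xy [ 430.1 -110.4] area 4639 4187 pix [257.5 208. ]
```

View pics/w11c.png

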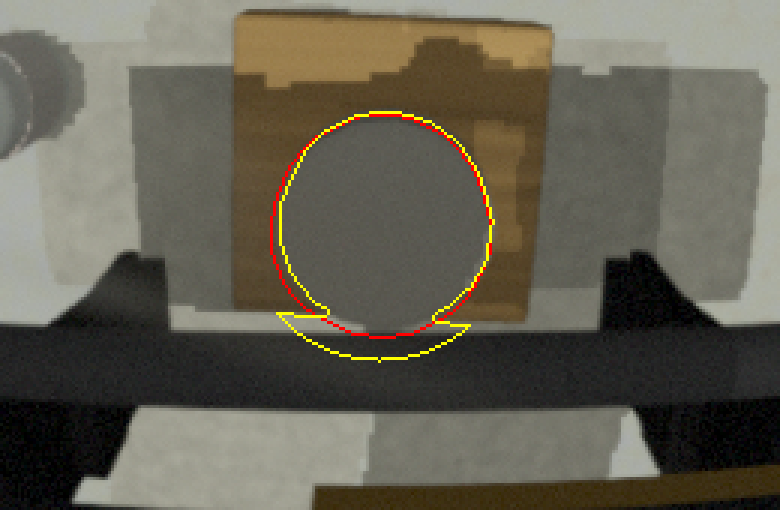

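The lid, centred at (257,207), matches the predicted outline. I'll go down to it with the fingertips kept above the board.

>>> drive_tool:
  force: 15
  moves:
    - {"x":-0.5,"y":0.5,"z":30,"rx":0,"ry":0,"rz":0,"fingers":-1}
    - {"x":-0.5,"y":0.5,"z":52,"rx":0,"ry":0,"rz":0,"fingers":-1}
    - {"x":-0.5,"y":0.5,"z":63,"rx":0,"ry":0,"rz":0,"fingers":-1}
    - {"x":-0.5,"y":0.5,"z":65,"rx":0,"ry":0,"rz":0,"fingers":-1}
    - {"x":-0.5,"y":0.5,"z":65,"rx":0,"ry":0,"rz":0,"fingers":-1}
    - {"x":-0.5,"y":0.5,"z":65,"rx":0,"ry":0,"rz":0,"fingers":1}
    - {"x":-0.5,"y":0.5,"z":65,"rx":0,"ry":0,"rz":0,"fingers":1}
    - {"x":-0.5,"y":0.5,"z":65,"rx":0,"ry":0,"rz":0,"fingers":1}
    - {"x":-0.5,"y":0.5,"z":65,"rx":0,"ry":0,"rz":0,"fingers":1}
    - {"x":-0.5,"y":0.5,"z":65,"rx":0,"ry":0,"rz":0,"fingers":1}
    - {"x":-0.5,"y":0.5,"z":65,"rx":0,"ry":0,"rz":0,"fingers":1}

```text
time_s: 25.8
tool_pos: [0.4309, -0.1108, 0.0301]
tool_rot: [180.0, 0.0, -0.0]
force: [-0.2, -1.2, 0.2]
grip_width: 0.0531
grasp_force: 15.0
```

>>> drive_tool:
  moves:
    - {"x":0,"y":0,"z":-30,"rx":0,"ry":0,"rz":0,"fingers":1}
    - {"x":0,"y":0,"z":-80,"rx":0,"ry":0,"rz":0,"fingers":1}
    - {"x":0,"y":0,"z":-130,"rx":0,"ry":0,"rz":0,"fingers":1}
    - {"x":10,"y":6,"z":-180,"rx":0,"ry":0,"rz":0,"fingers":1}
    - {"x":40,"y":25,"z":-220,"rx":0,"ry":0,"rz":0,"fingers":1}
    - {"x":85,"y":54,"z":-220,"rx":0,"ry":0,"rz":0,"fingers":1}
    - {"x":96,"y":61,"z":-220,"rx":0,"ry":0,"rz":0,"fingers":1}
    - {"x":96,"y":61,"z":-220,"rx":0,"ry":0,"rz":0,"fingers":1}
    - {"x":96,"y":61,"z":-220,"rx":0,"ry":0,"rz":0,"fingers":1}

```text
time_s: 26.92
tool_pos: [0.526, -0.1705, 0.2497]
tool_rot: [-180.0, 0.1, 0.1]
force: [-0.2, 0.7, -0.1]
grip_width: 0.0535
grasp_force: 15.0
```

Run:
```python
from w import *
c,o=look("w12",dict(yellow=(POT,603,-172,76,0)))
T=o["tool_pos"]
for dx in(-4,-2,0,2,4):
    p=proj(c,LID+T+np.array([dx/1000,0,-.0121]),True);print(dx,p[:,1].min().round(1))
i=c["image"];h=cv2.cvtColor(i,cv2.COLOR_RGB2HSV);print(h[178:206,257].tolist())
i=cv2.imread("pics/w12.png")[60:310,130:390];cv2.imwrite("pics/w12c.png",cv2.resize(i,None,fx=2,fy=2,interpolation=3))
```

```text
26.925 [ 526.  -170.5  249.7] [-1.7998e+02  8.0000e-02  6.0000e-02] F [-0.2  0.7 -0.1] grip 0.05346886589153617 15.000097426527645
yellow xy [ 602.8 -171.3] area 2326 2443 pix [257.9 103.8]
-4 198.1
-2 194.7
0 191.2
2 187.6
4 184.1
[[38, 26, 106], [30, 22, 105], [30, 27, 103], [30, 27, 105], [33, 21, 107], [33, 26, 109], [32, 31, 124], [35, 26, 120], [23, 24, 86], [37, 30, 76], [30, 25, 71], [27, 30, 76], [20, 20, 76], [26, 24, 75], [21, 24, 75], [33, 28, 82], [37, 24, 95], [30, 21, 96], [30, 22, 94], [27, 26, 97], [18, 25, 101], [27, 27, 96], [33, 31, 98], [30, 26, 100], [23, 23, 98], [27, 23, 98], [22, 28, 99], [25, 28, 99]]
```

View pics/w12c.png

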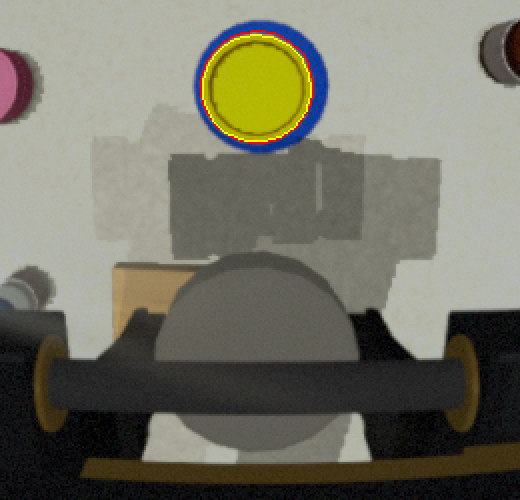

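Yellow shows at (258,104) in the full frame. The held lid is level, with its front edge near row 186, so it sits about +2 mm in x in the grip.

>>> drive_tool:
  moves:
    - {"x":40,"y":0,"z":0,"rx":0,"ry":0,"rz":0,"fingers":1}
    - {"x":74,"y":0,"z":10,"rx":0,"ry":0,"rz":0,"fingers":1}
    - {"x":74,"y":0,"z":50,"rx":0,"ry":0,"rz":0,"fingers":1}
    - {"x":74,"y":0,"z":85,"rx":0,"ry":0,"rz":0,"fingers":1}
    - {"x":74,"y":0,"z":106,"rx":0,"ry":0,"rz":0,"fingers":1}
    - {"x":74,"y":0,"z":106,"rx":0,"ry":0,"rz":0,"fingers":1}
    - {"x":74,"y":0,"z":106,"rx":0,"ry":0,"rz":0,"fingers":1}

```text
time_s: 27.85
tool_pos: [0.6018, -0.1719, 0.1458]
tool_rot: [179.9, -0.1, -0.0]
force: [0.1, 0.1, 0.0]
grip_width: 0.0532
grasp_force: 15.0
```

Down 27.5 mm to about z = 118.

>>> drive_tool:
  moves:
    - {"x":-0.5,"y":0,"z":10,"rx":0,"ry":0,"rz":0,"fingers":1}
    - {"x":-0.5,"y":0,"z":16,"rx":0,"ry":0,"rz":0,"fingers":1}
    - {"x":-0.5,"y":0,"z":21,"rx":0,"ry":0,"rz":0,"fingers":1}
    - {"x":-0.5,"y":0,"z":25,"rx":0,"ry":0,"rz":0,"fingers":1}
    - {"x":-0.5,"y":0,"z":27,"rx":0,"ry":0,"rz":0,"fingers":1}
    - {"x":-0.5,"y":0,"z":27,"rx":0,"ry":0,"rz":0,"fingers":1}
    - {"x":-0.5,"y":0,"z":27,"rx":0,"ry":0,"rz":0,"fingers":1}

```text
time_s: 28.72
tool_pos: [0.6011, -0.1714, 0.1181]
tool_rot: [180.0, -0.1, 0.0]
force: [-1.0, 1.0, 5.3]
grip_width: 0.0534
grasp_force: 15.0
```

>>> drive_tool:
  moves:
    - {"x":0,"y":0,"z":0,"rx":0,"ry":0,"rz":0,"fingers":-1}
    - {"x":0,"y":0,"z":0,"rx":0,"ry":0,"rz":0,"fingers":-1}
    - {"x":0,"y":0,"z":0,"rx":0,"ry":0,"rz":0,"fingers":-1}
    - {"x":0,"y":0,"z":0,"rx":0,"ry":0,"rz":0,"fingers":-1}
    - {"x":0,"y":0,"z":-20,"rx":0,"ry":0,"rz":0,"fingers":-1}
    - {"x":0,"y":0,"z":-60,"rx":0,"ry":0,"rz":0,"fingers":-1}
    - {"x":-40,"y":0,"z":-110,"rx":0,"ry":0,"rz":0,"fingers":-1}
    - {"x":-75,"y":0,"z":-130,"rx":0,"ry":0,"rz":0,"fingers":-1}
    - {"x":-75,"y":0,"z":-130,"rx":0,"ry":0,"rz":0,"fingers":-1}
    - {"x":-75,"y":0,"z":-130,"rx":0,"ry":0,"rz":0,"fingers":-1}

```text
time_s: 29.98
tool_pos: [0.5259, -0.1718, 0.2477]
tool_rot: [180.0, -0.1, -0.0]
force: [-0.5, -0.9, -0.6]
grip_width: 0.0871
grasp_force: 0.0
```

Run:
```python
from chk import *
chk("w13",dict(lid=(LID,603,-172,106,50)))
```

```text
29.975 [ 525.9 -171.8  247.7] [ 1.7995e+02 -7.0000e-02 -1.0000e-02] F [-0.5 -0.9 -0.6] grip 0.08707514387850475 0.0
lid xy [ 604.7 -172.1] area 2710 2773 pix [257.2 101.6]
```

View pics/w13m.png

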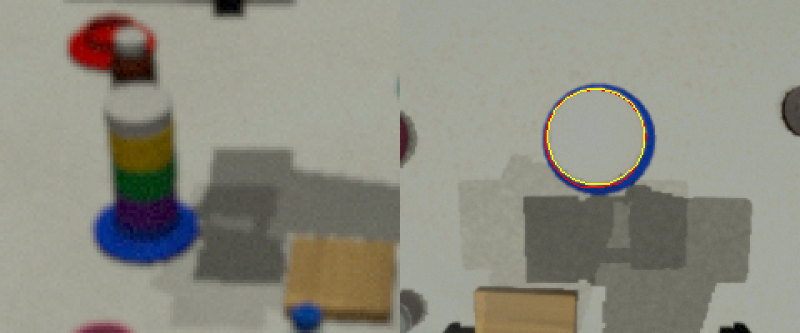

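The lid is level on the tower and within 2 mm of yellow. All four parts are stacked and the arm is clear, so I'm handing in.

```bash
python3 -c "
from cell import workorder
print(workorder.sign_off())"
```

```text
the job is handed in; nothing more can be done
None
```

The dose tower stands on the blue stand (purple, green, yellow, white lid), each part seated and released in order; the job is handed in at about 30 s robot time, with no verdict returned and no bystander touched that I saw.

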